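Slide a tall battery crate home in its charging bay and start the charge

ROBOT

A 6-joint arm with a two-finger parallel gripper is mounted at the origin on the work surface. World frame = base frame: x ahead of the robot, y to its left, z up, the work surface at z = 0. Lengths are in m, angles in rad, forces in N, time in s.
With the tool pointing down it reaches from about 0.375 to 0.9 m from the base axis. Payload 3.1 kg.
Tool frame: the origin (TCP) lies at the very end of the fingers, on their centre line; the grasp point (between the pads) lies 19 mm behind it; z points along the fingers, y is the direction in which the jaws open and shut (so a half turn about z gives the same grasp; the last joint's range is limited). The gripper opens to 87 mm and grips with 3 to 60 N. Pads are 19 mm wide; open, the fingers measure 117 mm over their backs; the gripper's body (75 mm by 190 mm) begins 51 mm behind the grasp point.
Start: joints at [-1.464, 0.527, 1.433, -0, 1.181, -0.178], TCP at [0.176, -0.6, 0.223] pointing down, gripper open.
Joint ranges: [-3.08, 3.08], [-0.75, 2.2], [0.22, 2.44], [-1.43, 4.57], [0, 2.65], [-2.85, 2.85]. Speed limits (rad/s): [2.79, 2.79, 3.14, 3.14, 3.14, 3.14].

INTERFACE

Orientations are given as a unit quaternion [x, y, z, w].
In Python, from rig import robot gives the robot as it stands. The module is installed in compiled form; this text tells all that it offers.
- The arm moves only by the tool carry_out, never from a script. Its argument "series" is a list of rows, each a list of 7 numbers: the shift along the tool's x, y, z in mm, then the turn, a rotation vector about the tool's x, y, z in degrees, then the gripper command: -1 is shut, 1 is fully open, values between are in proportion. In form: [[tx, ty, tz, rx, ry, rz, claw], ...]. A call has 1 to 8 rows; each row is the pose to reach, as a shift and turn from the pose measured when the call began, along the tool's axes at that moment; what a row does not reach only later rows make up. A row lasts 1/8 s, in which the tool goes at most 62.5 mm and 10.7 degrees, less where a joint would pass 70% of its speed; a pose out of reach is approached as far as the arm can. A call with a gripper value outside its range is refused whole. The fingers move at their own pace and stop on an object; "force" is the grip in N (left out, the last holds). Time passes only in rows, so rows that repeat a pose let the fingers close. It gives the time, the measured TCP pose, the force and the opening at its end, in the units of the state.
- robot.get_obs(): the state, without advancing time (a new reading comes with each control period).
- robot.camera(name): name is "scene" or "side" or "wrist"; returns a dict with "pixels" (384x512x3 uint8, red, green, blue), "fx", "fy", "cx", "cy" (pixels), "position" and "attitude" of the camera in the world. Camera axes: x right, y down, z forward; pixel columns grow to the right and rows downward; lengths in m; the calibration is good to about 2 mm. A picture is of the moment at which its call begins. There is no depth.
- robot.hand_in(): hands the job in, once; it reports no verdict.
The state is a dict: "time": time; "q": joint angles; "joint_velocities": joint speeds; "joint_torque": joint torques, N m; "position": TCP position; "tool_rot": TCP orientation; "ft_force": force on the tool from outside, world axes, zero at the start; "moment": the same for the moment, N m; "grip_width": finger opening in m.
Only numpy, scipy, OpenCV 4.12 (cv2) and the standard library are available. Lean on these libraries where they do the work, as an engineer would, in place of code of your own. Each camera call takes 0.05 s, during which the arm holds its last target.

TASK

Slide the tall, heavy battery crate along the bench into the charging bay, pushing it low so that it stays upright, until it sits fully home against the block at the back of the bay. Then press the start button on the switch box fully down and let go of it. Only push and press with the fingers: do not lift, tip or carry the crate, do not press the button before the crate is home, and leave the bottle, the tip box and the tube mixer alone.

Things in the scene. Friction and masses are not known exactly. Their poses are not given: they have to be found in the camera images.
- crate: Loose tall grey crate: 85 mm deep (x), 150 wide (y), 190 tall, lid 1 mm proud; handle on top to 221. Origin: centre of underside; z up. Push its -x face, the one away from the bay. 1.3 to 2 kg, slides at 6 to 14 N; pushed above 60 mm it may tip, below 50 it slides. Starts 110 to 150 mm short of home, up to 25 mm to a side, turned up to 0.2 rad. Tilt the gripper, fingertips leading, to reach low.
- bay: Fixed bay to the crate's left, open to its -x, no floor: block at the back (176 mm wide, 45 tall), aluminium side rails 30 tall, 164 apart inside, mouth flared to about 200. Origin: on the bench, where the crate's origin is when home; x: push direction, about world +y. Block face at x = 42.5 mm; straight rails x = -27 to 57, flares from -80. The home crate stands 15 mm out of the straight rails.
- switchbox: Grey switch box fixed to the bench, 90 x 90 x 60 mm tall, with a round push button in the middle of its top. It stands either left of the bay, behind its block, or on the right of the bench. Origin: centre of its underside.
- start_top (a point): Centre of the top face of the start button (aluminium, 36 mm across, in a black ring 52 mm across), about 78 mm above the bench; it moves down with the button.
- start (a joint): Travel of the start button in m: 0 is up, 0.006 fully down. A spring lifts it again; fully down takes about 5 N.
- mixer: Bystander: tube mixer, white 100 x 100 mm box 55 mm tall with a round head and a black rubber cup on top reaching 100 mm. Stands on the other side of the bench from the switch box. Origin: centre of its underside.
- bottle: Bystander: white plastic bottle with a yellow cap, 66 mm across, 170 mm tall. Origin: centre of its underside.
- tipbox: Bystander: blue tip box with a white lid, 85 x 120 x 68 mm tall. Origin: centre of its underside.
Not all that is in view belongs to the job. Of the things shaped like the crate, the grey one is meant.

How it is judged:
By the outcome, as a careful person would: the job done as asked, in the order asked, and still so for the second after the job is handed in, with the robot touching nothing.
It also fails if it takes over 54 s, if anything falls off the work surface, if the arm or the gripper's body presses on something with over 40 N, if the wrist force passes 120 N, or if a joint passes its speed limit or range.

## Working session

There is one attempt and no reset: what is moved stays moved. The work goes in short steps, Python scripts to look and compute and a tool call to move; the robot and the scene stay as the last step left them, time stands still between calls to the robot, and variables do not carry over. Pictures are saved under pics/ and viewed, and the job is handed in when it is done.

Besides the shell and the picture viewer there is one more tool, called after ">>>" as name(argument=value, ...) on one line, values as JSON. carry_out: Moves the arm, as the interface text tells. Its arguments: {"type":"object","properties":{"series":{"type":"array"},"force":{"type":"number"}},"required":["series"]}

```bash
mkdir -p pics; cat > h.py <<'E'
import numpy as np, cv2
from scipy.spatial.transform import Rotation as R
from rig import robot
def grab(n,fn):
    c=robot.camera(n); cv2.imwrite('pics/'+fn,c['pixels'][:,:,::-1].copy()); return c
def ray(c,u,v):
    a=np.array(c['attitude']); Rm=R.from_quat(a).as_matrix() if a.size==4 else a.reshape(3,3)
    d=Rm@np.array([(u-c['cx'])/c['fx'],(v-c['cy'])/c['fy'],1.]); return np.array(c['position']),d
def onz(c,u,v,z):
    p,d=ray(c,u,v); return p+d*(z-p[2])/d[2]
def proj(c,P):
    a=np.array(c['attitude']); Rm=R.from_quat(a).as_matrix() if a.size==4 else a.reshape(3,3)
    q=Rm.T@(np.array(P)-np.array(c['position'])); return np.array([c['fx']*q[0]/q[2]+c['cx'],c['fy']*q[1]/q[2]+c['cy']])
E
python3 - <<'E'
from h import *
import pickle
d={}
for n in ['scene','side','wrist']:
    c=grab(n,n+'0.png'); d[n]=c; print(n,c['fx'],c['cx'],c['position'],c['attitude'])
pickle.dump(d,open('c0.pkl','wb')); print(robot.get_obs())
E
```

```text
scene 400.0077813095142 258.0193248792946 [1.32487761 0.38138398 0.73874109] [ 0.46896268  0.77123369 -0.36755188 -0.22400497]
side 399.2221513320152 263.14068968489687 [0.51975216 0.66362997 0.84907976] [-0.04295236  0.93695349 -0.34611394  0.02187229]
wrist 314.78409124089967 256.7489944873267 [ 0.25607009 -0.57546267  0.38433749] [ 0.79086741 -0.59245168 -0.09295076  0.12202418]
{'time': 0.15, 'q': array([-1.46454953e+00,  5.28283626e-01,  1.43360323e+00, -2.54069724e-05,
        1.18140655e+00, -1.78508666e-01]), 'joint_velocities': array([-0.00018924, -0.00328285, -0.00498848, -0.0011675 ,  0.00029662,
       -0.00118809]), 'joint_torque': array([ 2.31845188e-04, -4.40431988e+01, -1.76841706e+01,  6.33072713e-02,
        5.52343880e-02, -9.46364275e-05]), 'position': array([ 0.17553205, -0.59925708,  0.2217789 ]), 'tool_rot': array([ 9.89880358e-01,  1.41901915e-01,  1.89775090e-05, -8.50246872e-04]), 'ft_force': array([ 0.9601284 ,  0.38693283, -0.30552872]), 'moment': array([-0.01292197,  0.03321069,  0.03183533]), 'grip_width': 0.08706015164256078}
```

View pics/scene0.png

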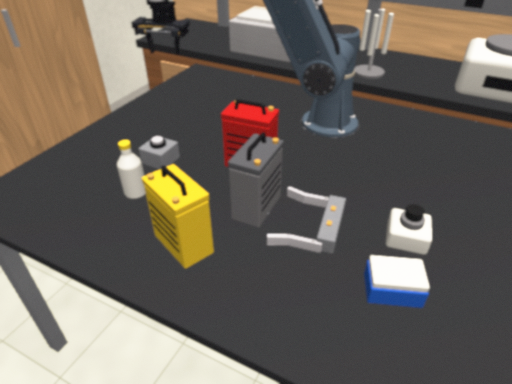

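View pics/side0.png

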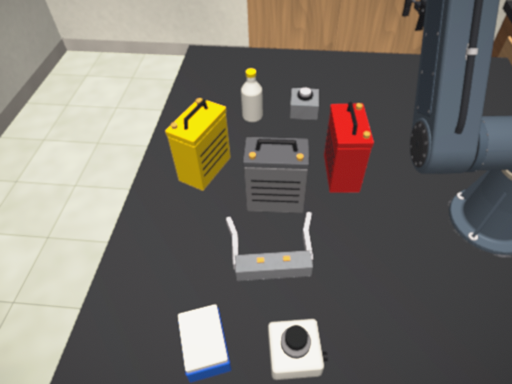

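View pics/wrist0.png

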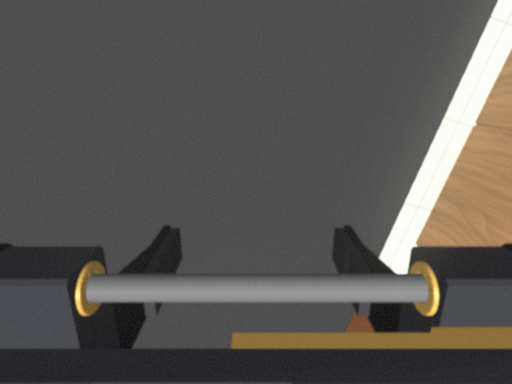

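Three crate shapes in the scene view: yellow (180,215), red (250,130), grey (257,180). The grey one is meant, and it is also the one standing in front of the bay (310,220). I'll enlarge it to confirm and to read the corners.

```bash
python3 - <<'E'
import cv2
s=cv2.imread('pics/side0.png'); t=cv2.imread('pics/scene0.png')
cv2.imwrite('pics/side0c.png',cv2.resize(s[120:290,210:350],None,fx=3.5,fy=3.5,interpolation=cv2.INTER_CUBIC))
cv2.imwrite('pics/scene0c.png',cv2.resize(t[120:260,220:360],None,fx=4,fy=4,interpolation=cv2.INTER_CUBIC))
cv2.imwrite('pics/side0d.png',cv2.resize(s[60:140,230:340],None,fx=6,fy=6,interpolation=cv2.INTER_CUBIC))
E
```

```text
(no output)
```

View pics/side0c.png

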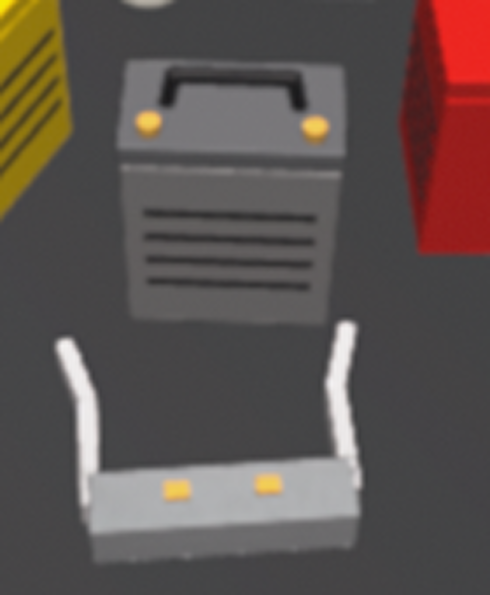

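View pics/scene0c.png

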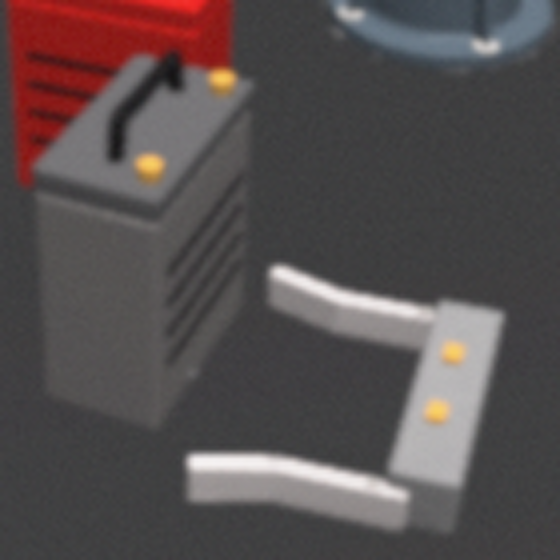

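View pics/side0d.png

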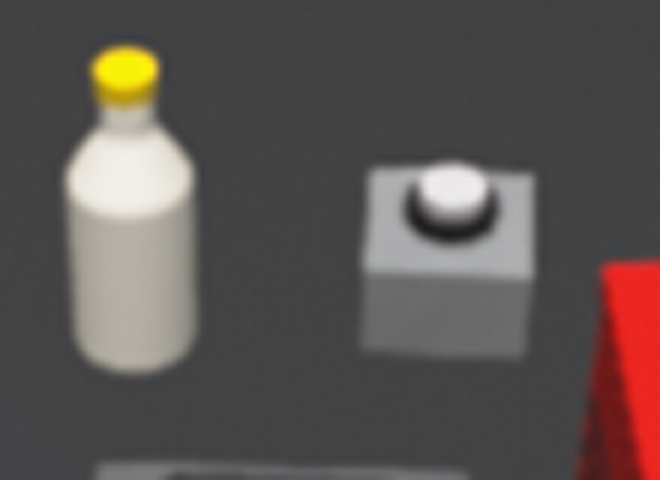

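The crops show that the grey crate is the plain slatted one facing the bay mouth. The block is at side px ~(273,263), and the switch box with its silver button is at side px ~(305,92). Next I'll turn these into positions.

```bash
cat > m.py <<'E'
from h import *
import pickle
d=pickle.load(open('c0.pkl','rb')); s=d['side']; t=d['scene']
np.set_printoptions(precision=4,suppress=True)
def quad(n,c,pts,z,f,o):
    P=np.array([onz(c,x/f+o[0]-.0,y/f+o[1],z)[:2] for x,y in pts]); print(n,P.tolist() and P.round(4).tolist(),'c',P.mean(0))
    print('  edges',[ (round(float(np.hypot(*(P[(i+1)%len(P)]-P[i]))),4), round(float(np.degrees(np.arctan2(*(P[(i+1)%len(P)]-P[i])[::-1]))),1)) for i in range(len(P))])
so=(210,120);to=(220,120)
quad('lid side',s,[(127,62),(345,67),(345,157),(118,150)],.191,3.5,so)
quad('lid scene',t,[(145,55),(253,85),(155,215),(35,175)],.191,4,to)
quad('crate bottom side',s,[(133,318),(328,324)],0,3.5,so)
quad('crate bottom scene',t,[(50,393),(155,425),(245,300)],0,4,to)
quad('block side',s,[(90,474),(352,458),(360,515),(93,533)],.045,3.5,so)
quad('block scene',t,[(440,300),(505,312),(460,488),(390,470)],.045,4,to)
quad('swbox side',s,[(370,168),(535,175),(532,278),(362,270)],.060,6,(230,60))
quad('btn side',s,[(453,185)],.078,6,(230,60))
g=lambda c,u,v,z,n:print(n,onz(c,u,v,z))
g(t,157,141,.078,'btn scene'); 
g(s,251,72,.170,'bottle side'); g(t,125,144,.170,'bottle scene')
img=cv2.cvtColor(s['pixels'],cv2.COLOR_RGB2HSV)
E
python3 m.py
```

```text
lid side [[0.6373, -0.0533], [0.4864, -0.0608], [0.4845, 0.0255], [0.6327, 0.0318]] c [ 0.5602 -0.0142]
  edges [(0.1511, -177.2), (0.0863, 91.3), (0.1484, 2.4), (0.0852, -86.9)]
lid scene [[0.4915, -0.055], [0.4931, 0.0255], [0.6513, 0.035], [0.6481, -0.0481]] c [ 0.571  -0.0106]
  edges [(0.0805, 88.9), (0.1585, 3.5), (0.0832, -92.2), (0.1568, -177.5)]
crate bottom side [[0.6314, 0.0245], [0.4832, 0.0173]] c [0.5573 0.0209]
  edges [(0.1484, -177.2), (0.1484, 2.8)]
crate bottom scene [[0.6344, -0.0543], [0.6296, 0.0242], [0.4806, 0.0218]] c [ 0.5815 -0.0028]
  edges [(0.0787, 93.5), (0.149, -179.1), (0.1716, -26.3)]
block side [[0.6383, 0.1896], [0.4659, 0.1619], [0.4599, 0.2043], [0.6302, 0.2326]] c [0.5486 0.1971]
  edges [(0.1746, -170.9), (0.0428, 98.0), (0.1726, 9.4), (0.0438, -79.4)]
block scene [[0.47, 0.1632], [0.4619, 0.2071], [0.6362, 0.2345], [0.6413, 0.1915]] c [0.5524 0.1991]
  edges [(0.0446, 100.4), (0.1764, 8.9), (0.0432, -83.3), (0.1737, -170.6)]
swbox side [[0.5408, -0.4495], [0.4503, -0.4503], [0.4515, -0.3597], [0.5406, -0.3592]] c [ 0.4958 -0.4046]
  edges [(0.0905, -179.5), (0.0906, 89.3), (0.0891, 0.3), (0.0903, -89.8)]
btn side [[0.4954, -0.4124]] c [ 0.4954 -0.4124]
  edges [(0.0, 0.0)]
btn scene [ 0.5038 -0.4021  0.078 ]
bottle side [ 0.6626 -0.3645  0.17  ]
bottle scene [ 0.67   -0.3595  0.17  ]
```

```bash
cat >> m.py <<'E'
for n,lo,hi in [('red',(0,150,60),(8,255,255)),('yel',(22,150,60),(34,255,255))]:
  for nm,c in [('side',s),('scene',t)]:
    im=cv2.cvtColor(c['pixels'],cv2.COLOR_RGB2HSV)
    m=cv2.morphologyEx(cv2.inRange(im,lo,hi),cv2.MORPH_OPEN,np.ones((3,3)))
    k=max(cv2.findContours(m,cv2.RETR_EXTERNAL,cv2.CHAIN_APPROX_NONE)[0],key=cv2.contourArea)
    h=cv2.approxPolyDP(cv2.convexHull(k),3,True)[:,0]
    for u,v in h: print(n,nm,u,v,onz(c,u,v,0)[:2],onz(c,u,v,.19)[:2])
E
python3 m.py | grep -E 'red|yel'
```

```text
red side 364 107 [ 0.2942 -0.4463] [ 0.3447 -0.1979]
red side 373 143 [ 0.2786 -0.2701] [ 0.3325 -0.0611]
red side 360 188 [ 0.3295 -0.0822] [0.3721 0.0847]
red side 330 191 [ 0.4129 -0.064 ] [0.4368 0.0988]
red side 330 105 [ 0.408  -0.4478] [ 0.433  -0.1991]
red scene 278 109 [-0.0118 -0.2199] [ 0.332  -0.0653]
red scene 276 136 [ 0.1823 -0.1368] [ 0.4761 -0.0035]
red scene 225 163 [ 0.4141 -0.2109] [ 0.6483 -0.0585]
red scene 222 111 [ 0.1063 -0.41  ] [ 0.4197 -0.2064]
red scene 231 102 [ 0.0209 -0.4187] [ 0.3563 -0.2129]
yel side 208 100 [ 0.8272 -0.4415] [ 0.7584 -0.1942]
yel side 225 106 [ 0.7632 -0.4135] [ 0.7088 -0.1724]
yel side 229 158 [ 0.712 -0.168] [0.669  0.0181]
yel side 200 189 [ 0.7746 -0.0401] [0.7176 0.1174]
yel side 179 180 [ 0.8412 -0.0682] [0.7693 0.0955]
yel side 165 130 [ 0.9362 -0.2759] [ 0.843  -0.0657]
yel side 194 102 [ 0.8733 -0.4266] [ 0.7942 -0.1826]
yel scene 171 164 [ 0.4999 -0.3637] [ 0.7121 -0.1721]
yel scene 208 192 [ 0.5678 -0.1771] [ 0.7625 -0.0334]
yel scene 213 251 [ 0.7624 -0.0362] [0.907  0.0712]
yel scene 187 267 [ 0.8354 -0.0637] [0.9613 0.0508]
yel scene 155 235 [ 0.7841 -0.2014] [ 0.9232 -0.0515]
yel scene 144 176 [ 0.5922 -0.3982] [ 0.7806 -0.1977]
```

```bash
cat >> h.py <<'E'
def tgt(yaw,tilt):
    a,th=np.radians(yaw),np.radians(tilt)
    f=np.array([np.cos(a),np.sin(a),0]); u=np.array([0,0,1.])
    z=f*np.sin(th)-u*np.cos(th); x=f*np.cos(th)+u*np.sin(th); y=np.cross(z,x)
    return np.c_[x,y,z]
def row(p,yaw,tilt,o=None):
    o=o or robot.get_obs(); M=R.from_quat(o['tool_rot']).as_matrix()
    t=M.T@(np.array(p)-o['position'])*1000; r=R.from_matrix(M.T@tgt(yaw,tilt)).as_rotvec(degrees=True)
    return np.r_[t,r].round(1)
def st():
    o=robot.get_obs(); M=R.from_quat(o['tool_rot']).as_matrix()
    print('t',round(o['time'],2),'p',o['position'].round(4),'yaw',np.degrees(np.arctan2(-M[0,1]*-1,M[0,0]*0+M[1,1]*-1)).round(1) if 0 else np.degrees(np.arctan2(M[0,1],-M[1,1])).round(1),'tilt',np.degrees(np.arctan2(np.hypot(M[0,2],M[1,2]),-M[2,2])).round(1),'f',o['ft_force'].round(1),'q',o['q'].round(2),'g',round(o['grip_width'],4)); return o
E
python3 - <<'E'
from h import *
np.set_printoptions(suppress=True)
st()
print(row((.176,-.6,.42),16.3,0))
print(row((.45,-.35,.42),60,0))
print(row((.556,-.14,.38),92.7,40))
E
```

```text
t 0.15 p [ 0.1755 -0.5993  0.2218] yaw 16.3 tilt 0.1 f [ 1.   0.4 -0.3] q [-1.46  0.53  1.43 -0.    1.18 -0.18] g 0.0871
[   0.3    0.5 -198.2   -0.1   -0.     0. ]
[ 333.5 -162.4 -197.9   -0.1   -0.1  -43.7]
[ 494.2 -334.1 -157.5   26.5   33.7  -73.1]
```

>>> carry_out(series=[[0, 0, -60, 0, 0, 0, 1], [0, 0, -120, 0, 0, 0, 1], [0, 0, -180, 0, 0, 0, 1], [60, -30, -200, 0, 0, -8, 1], [120, -55, -200, 0, 0, -16, 1], [180, -85, -200, 0, 0, -24, 1], [240, -115, -200, 0, 0, -32, 1], [300, -145, -200, 0, 0, -40, 1]])

```text
time: 1.15
position: [0.4067, -0.3904, 0.4218]
tool_rot: [0.881, 0.474, 0.0, -0.001]
ft_force: [1.9, -1.1, -0.3]
grip_width: 0.087
```

```bash
python3 - <<'E'
from h import *
np.set_printoptions(suppress=True)
st()
print(row((.556,-.14,.38),92.7,40))
E
```

```text
t 1.15 p [ 0.4067 -0.3904  0.4218] yaw 56.6 tilt 0.1 f [ 1.9 -1.1 -0.3] q [-0.96  0.28  1.29  0.    1.58 -0.38] g 0.087
[291.2 -13.4  42.3  12.6  38.5 -34.7]
```

>>> carry_out(series=[[50, -2, 0, 2, 6, -6, 1], [100, -4, 0, 4, 12, -11, 1], [150, -7, 0, 6, 19, -17, 1], [200, -9, 10, 8, 25, -23, 1], [250, -11, 20, 10, 32, -29, 1], [290, -13, 42, 12.6, 38.5, -34.7, 1], [290, -13, 42, 12.6, 38.5, -34.7, 1], [290, -13, 42, 12.6, 38.5, -34.7, 1]])

```text
time: 2.15
position: [0.5555, -0.1416, 0.3804]
tool_rot: [0.649, 0.68, 0.235, -0.247]
ft_force: [0.5, -0.8, 0.3]
grip_width: 0.087
```

```bash
python3 - <<'E'
from h import *
np.set_printoptions(suppress=True)
st()
print(row((.558,-.12,.15),92.7,40))
print(row((.558,-.10,.027),92.7,40))
grab('scene','scene1.png');grab('side','side1.png')
E
```

```text
t 2.15 p [ 0.5555 -0.1416  0.3804] yaw 92.7 tilt 39.9 f [ 0.5 -0.8  0.3] q [-0.71  0.5   1.24  0.51  1.89 -0.71] g 0.087
[-131.4    3.7  190.5   -0.1    0.1   -0. ]
[-195.     4.8  297.7   -0.1    0.1   -0. ]
```

View pics/scene1.png

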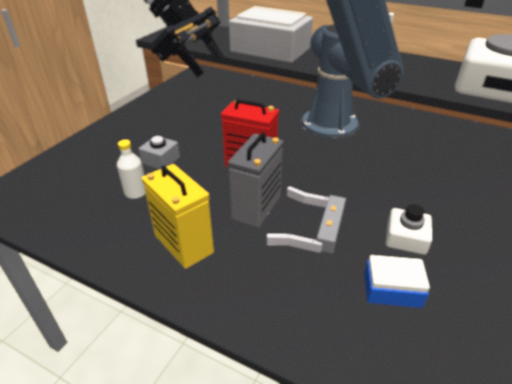

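View pics/side1.png

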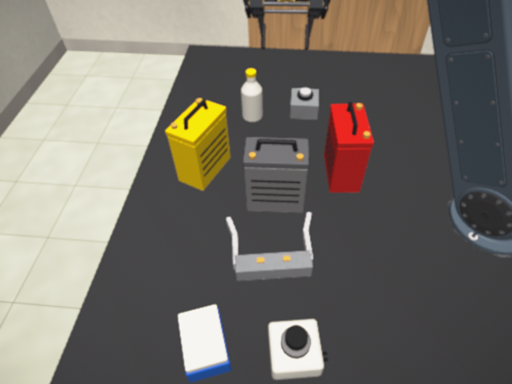

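Both views show the gripper high behind the crate, and nothing has moved. Now I'll descend behind the crate.

>>> carry_out(series=[[-32, 2, 45, 0, 0, 0, 1], [-64, 3, 90, 0, 0, 0, 1], [-96, 4, 140, 0, 0, 0, 1], [-131, 4, 190, 0, 0, 0, 1], [-150, 4, 220, 0, 0, 0, 1], [-170, 5, 250, 0, 0, 0, 1], [-185, 5, 280, 0, 0, 0, 1], [-190, 5, 293, 0, 0, 0, 1]])

```text
time: 3.25
position: [0.5589, -0.1007, 0.0346]
tool_rot: [0.649, 0.68, 0.236, -0.246]
ft_force: [0.0, 0.5, 0.6]
grip_width: 0.0866
```

```bash
python3 - <<'E'
from h import *
np.set_printoptions(suppress=True)
st()
print(row((.558,-.08,.027),92.7,40))
grab('scene','scene2.png');grab('side','side2.png')
grab('wrist','wrist2.png')
E
```

```text
t 3.25 p [ 0.5589 -0.1007  0.0346] yaw 92.6 tilt 39.8 f [0.  0.5 0.6] q [-0.66  0.9   1.53  0.54  1.25 -1.02] g 0.0866
[11.1  0.  19.1  0.1  0.2 -0. ]
```

View pics/scene2.png

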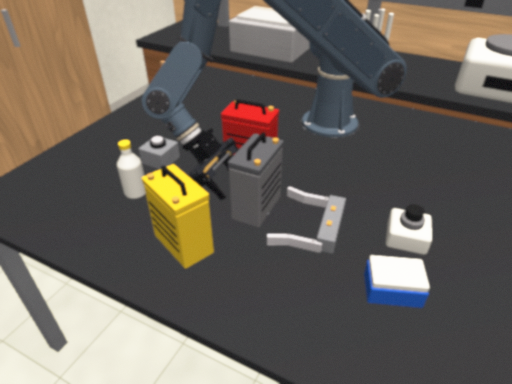

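View pics/side2.png

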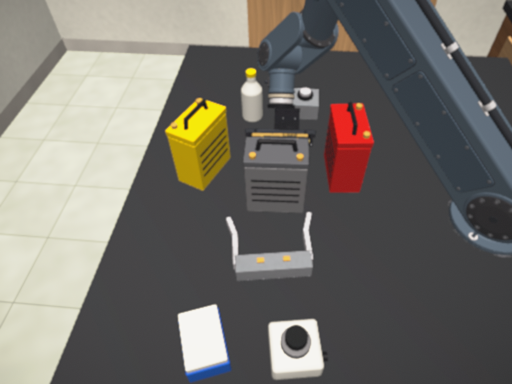

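View pics/wrist2.png

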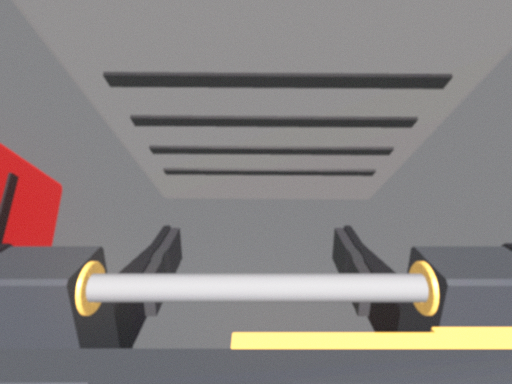

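```bash
python3 - <<'E'
from h import *
c=grab('wrist','wrist2b.png'); print(c['position'],onz(c,165,199,0),onz(c,372,199.5,0))
p=np.array([.5589,-.1007,.0346]);print(proj(c,p))
E
```

```text
[ 0.56074876 -0.13949169  0.21452198] [ 0.49102004 -0.0631498   0.        ] [ 0.64122364 -0.05646124  0.        ]
[255.95526119 244.40415173]
```

```bash
python3 - <<'E'
from h import *
np.set_printoptions(suppress=True)
st()
d=np.array([np.cos(np.radians(84)),np.sin(np.radians(84)),0])
print(row((.560,-.085,.028),92.6,40))
a=np.array([.560,-.071,.028]);print(row(a,92.6,40))
for k in (8,16,24,32,40): print(row(a+d*k/1000,92.6,40))
E
```

```text
t 3.45 p [ 0.5598 -0.1009  0.0362] yaw 92.7 tilt 39.7 f [0.1 0.7 0.3] q [-0.65  0.9   1.53  0.54  1.26 -1.02] g 0.087
[ 7.   0.9 16.4  0.1  0.3  0.2]
[17.8  1.5 25.4  0.1  0.3  0.2]
[23.8  2.7 30.5  0.1  0.3  0.2]
[29.9  4.  35.5  0.1  0.3  0.2]
[36.   5.2 40.6  0.1  0.3  0.2]
[42.1  6.4 45.6  0.1  0.3  0.2]
[48.2  7.6 50.7  0.1  0.3  0.2]
```

>>> carry_out(series=[[7, 1, 16.5, 0, 0.3, 0, 1], [12, 1, 21, 0, 0.3, 0, 1], [18, 1.5, 25.5, 0, 0.3, 0, 1], [24, 2.7, 30.5, 0, 0.3, 0, 1], [30, 4, 35.5, 0, 0.3, 0, 1], [36, 5.2, 40.6, 0, 0.3, 0, 1], [42, 6.4, 45.6, 0, 0.3, 0, 1], [48, 7.6, 50.7, 0, 0.3, 0, 1]])

```text
time: 4.45
position: [0.5663, -0.0359, 0.0281]
tool_rot: [0.649, 0.681, 0.236, -0.242]
ft_force: [-2.4, -13.8, 4.9]
grip_width: 0.0871
```

```bash
cat >> h.py <<'E'
def lid(c,draw=None):
    pass
E
python3 - <<'E'
from h import *
st()
grab('scene','scene3.png');grab('side','side3.png');grab('wrist','wrist3.png')
s=cv2.imread('pics/side3.png'); w=cv2.imread('pics/wrist3.png')
a=cv2.resize(s[120:290,210:350],None,fx=3,fy=3,interpolation=cv2.INTER_CUBIC)
b=cv2.resize(w[0:384,80:460],(380,510)); cv2.imwrite('pics/c3.png',np.hstack([a,b]))
E
```

```text
t 4.45 p [ 0.5663 -0.0359  0.0281] yaw 92.6 tilt 39.5 f [ -2.4 -13.8   4.9] q [-0.56  0.89  1.59  0.61  1.17 -1.  ] g 0.0871
```

View pics/c3.png

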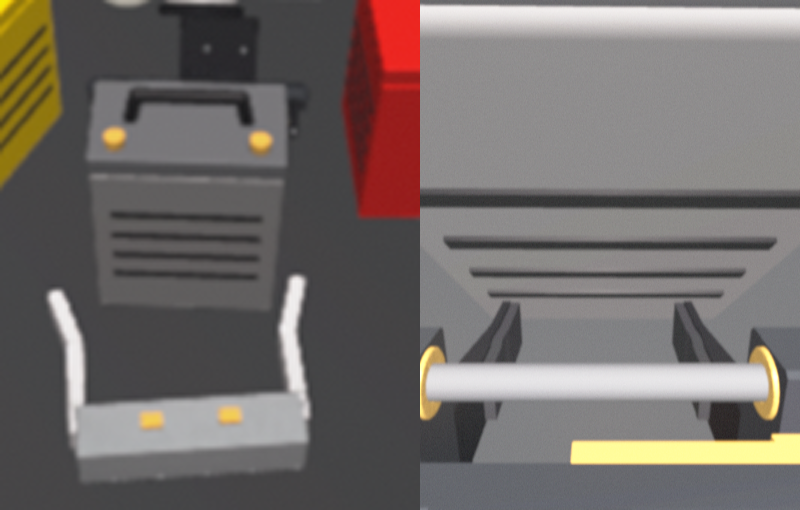

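View pics/wrist3.png

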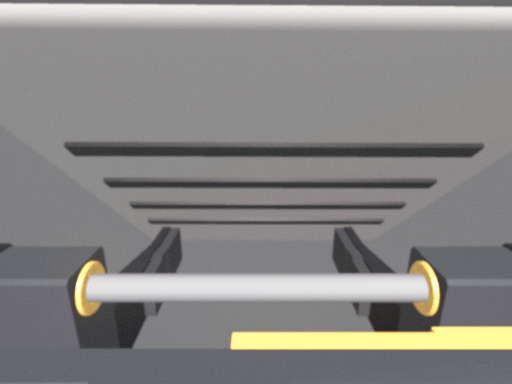

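View pics/scene3.png

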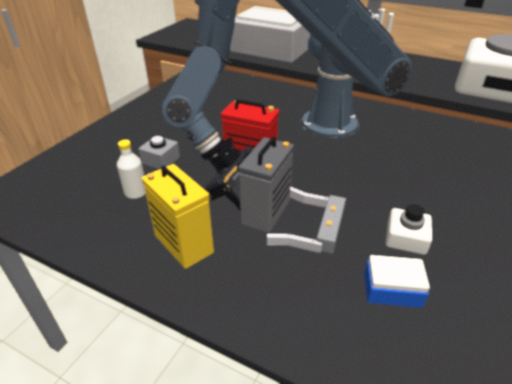

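The crate has followed, upright, with both fingers on its face (14 N). Next I'll measure where it is relative to the bay.

```bash
cat > bay.py <<'E'
from h import *
H=np.array([.5608,.1345]); A=np.radians(99.2); X=np.array([np.cos(A),np.sin(A)]); Y=np.array([-X[1],X[0]])
def tobay(p): d=np.array(p)[:2]-H; return (np.array([d@X,d@Y])*1000).round(1)
E
python3 - <<'E'
from bay import *
import pickle
c=pickle.load(open('c0.pkl','rb'))['side']
P=[onz(c,210+u/3,120+v/3,0)[:2] for u,v in [(102,300),(270,308)]]
P=np.array(P);print(P,np.linalg.norm(P[0]-P[1]),np.degrees(np.arctan2(*(P[0]-P[1])[::-1]))+90, 'front mid bay',tobay(P.mean(0)))
Q=[onz(c,210+u/3,120+v/3,.191)[:2] for u,v in [(94,80),(284,87),(287,165),(87,160)]]
Q=np.array(Q);print(Q,'lid mid',tobay(Q.mean(0)))
o=st();print('tcp bay',tobay(o['position']))
c=robot.camera('wrist');P=np.array([onz(c,137,239.5,0)[:2],onz(c,384,239.5,0)[:2]]);print(P,tobay(P.mean(0)))
for t,u in [((55,293),.03),((300,280),.03),((68,345),.03),((285,330),.03),((80,405),.045),((305,393),.045)]:
  print(t,tobay(onz(__import__('pickle').load(open('c0.pkl','rb'))['side'],210+t[0]/3,120+t[1]/3,u)))
E
```

```text
[[0.63821747 0.05526166]
 [0.49183017 0.05098554]] 0.1464497404009336 91.67319395613664 front mid bay [-81.    8.8]
[[ 0.64518612 -0.02103285]
 [ 0.49478953 -0.02569073]
 [ 0.49021538  0.05744963]
 [ 0.63908344  0.06512899]] lid mid [-115.1   12. ]
t 4.6 p [ 0.5662 -0.0343  0.0281] yaw 92.6 tilt 39.7 f [ 0.4 -8.8  2.3] q [-0.56  0.89  1.59  0.61  1.17 -1.  ] g 0.0871
tcp bay [-167.5   21.7]
[[ 0.48647674 -0.02907867]
 [ 0.6509107  -0.02134249]] [-158.9   17.7]
(55, 293) [ -78.9 -102.6]
(300, 280) [-77.4 106.1]
(68, 345) [-25.4 -92.4]
(285, 330) [-27.2  86.6]
(80, 405) [ 41.  -83.1]
(305, 393) [42.8 91.8]
```

```bash
cat >> bay.py <<'E'
def plan(wps,z=.028,off=(-49.8,3.2),o=None):
    o=o or robot.get_obs()
    for bx,by,yw in wps:
        a=np.radians(yw); f=np.array([np.cos(a),np.sin(a)]); l=np.array([-f[1],f[0]])
        p=H+X*bx/1000+Y*by/1000+f*off[0]/1000+l*off[1]/1000
        print((bx,by,yw),row((p[0],p[1],z),yw,40,o).tolist())
E
python3 - <<'E'
from bay import *
st();plan([(-112,11,93),(-106,9.5,93.5),(-100,8,94.2),(-94,6.5,95),(-88,5,95.8),(-82,3.7,96.6),(-76,2.6,97.4),(-70,2,98.2)])
E
```

```text
t 4.65 p [ 0.5662 -0.0344  0.0281] yaw 92.6 tilt 39.7 f [ 0.4 -7.7  3.1] q [-0.56  0.89  1.59  0.61  1.17 -1.  ] g 0.0873
(-112, 11, 93) [5.0, 1.4, 4.3, 0.6, 0.3, -0.0]
(-106, 9.5, 93.5) [9.7, 2.6, 8.2, 0.9, 0.3, -0.4]
(-100, 8, 94.2) [14.4, 4.0, 12.1, 1.4, 0.3, -0.9]
(-94, 6.5, 95) [19.1, 5.5, 16.0, 1.9, 0.3, -1.6]
(-88, 5, 95.8) [23.8, 7.0, 20.0, 2.4, 0.3, -2.2]
(-82, 3.7, 96.6) [28.5, 8.3, 23.9, 2.9, 0.3, -2.8]
(-76, 2.6, 97.4) [33.2, 9.4, 27.8, 3.4, 0.4, -3.4]
(-70, 2, 98.2) [37.8, 10.0, 31.6, 3.9, 0.4, -4.0]
```

>>> carry_out(series=[[5, 1.4, 4.3, 0.4, 0.3, 0, 1], [9.7, 2.6, 8.2, 0.9, 0.3, -0.4, 1], [14.4, 4, 12.1, 1.4, 0.3, -0.9, 1], [19, 5.5, 16, 1.9, 0.3, -1.6, 1], [23.8, 7, 20, 2.4, 0.3, -2.2, 1], [28.5, 8.3, 23.9, 2.9, 0.3, -2.8, 1], [33.2, 9.4, 27.8, 3.4, 0.4, -3.4, 1], [37.8, 10, 31.6, 3.9, 0.4, -4, 1]])

```text
time: 5.65
position: [0.5768, 0.0109, 0.0281]
tool_rot: [0.616, 0.712, 0.223, -0.253]
ft_force: [0.6, -12.5, 3.1]
grip_width: 0.0869
```

```bash
cat > look.py <<'E'
import sys; from bay import *
n=sys.argv[1]
o=st();print('tcp bay',tobay(o['position']))
for k in ('scene','side','wrist'): grab(k,k+n+'.png')
s=cv2.imread(f'pics/side{n}.png'); w=cv2.imread(f'pics/wrist{n}.png'); t=cv2.imread(f'pics/scene{n}.png')
a=cv2.resize(s[130:290,215:335],(390,520),interpolation=cv2.INTER_CUBIC)
b=cv2.resize(t[110:260,225:355],(400,462),interpolation=cv2.INTER_CUBIC); b=np.vstack([b,np.zeros((58,400,3),np.uint8)])
cv2.imwrite(f'pics/c{n}.png',np.hstack([a,b]))
E
python3 look.py 4
```

```text
t 5.65 p [0.5768 0.0109 0.0281] yaw 98.1 tilt 39.5 f [  0.6 -12.5   3.1] q [-0.47  0.9   1.56  0.6   1.19 -0.99] g 0.0869
tcp bay [-124.6    4. ]
```

View pics/c4.png

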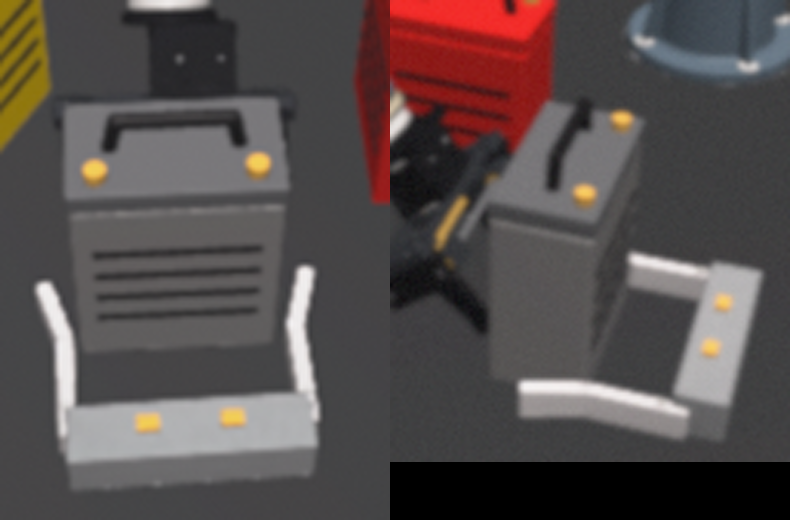

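View pics/wrist4.png

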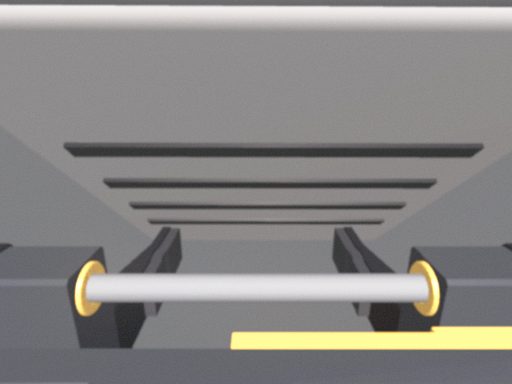

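```bash
python3 - <<'E'
from bay import *
import pickle
c=pickle.load(open('c0.pkl','rb'))['side']
for (u,v),z,n in [((82,350),0,'front -y'),((275,340),0,'front +y'),((62,108),.191,'lid'),((280,98),.191,'lid'),((290,188),.191,'lid'),((68,200),.191,'lid'),((75,340),.03,'railL inner knee'),((290,320),.03,'railR inner knee'),((60,340),.03,'railL outer'),((305,320),.03,'railR outer'),((70,410),.03,'railL end in'),((315,393),.045,'blk'),((68,408),.045,'blk'),((320,440),.045,'blk'),((66,460),.045,'blk')]:
  print(n,tobay(onz(c,u/3.25+215,v/3.25+130,z)))
E
```

```text
front -y [-36.1 -75.1]
front +y [-34.5  75.8]
lid [-113.4  -76.7]
lid [-111.5   77.8]
lid [-27.6  73.9]
lid [-28.1 -74.2]
railL inner knee [-25.5 -79.1]
railR inner knee [-31.9  85.3]
railL outer [-26.3 -90.4]
railR outer [-31.1  96.7]
railL end in [ 35.1 -84.2]
blk [42.7 92.4]
blk [ 42.4 -84.8]
blk [80.7 90.4]
blk [ 83.7 -87. ]
```

```bash
python3 - <<'E'
from bay import *
st();plan([(-68,1,98.8),(-60,1.5,99.2),(-52,1.5,99.2),(-44,1.5,99.2),(-36,1.5,99.2),(-28,1.5,99.2),(-20,1.5,99.2),(-14,1.5,99.2)])
E
```

```text
t 5.8 p [0.5767 0.012  0.0281] yaw 98.1 tilt 39.6 f [ 1.5 -9.2  2.3] q [-0.47  0.9   1.56  0.6   1.19 -0.99] g 0.0869
(-68, 1, 98.8) [4.3, -0.8, 3.7, 0.7, 0.4, -0.3]
(-60, 1.5, 99.2) [10.4, -1.1, 8.8, 0.9, 0.4, -0.6]
(-52, 1.5, 99.2) [16.6, -1.2, 13.9, 0.9, 0.4, -0.6]
(-44, 1.5, 99.2) [22.8, -1.4, 19.0, 0.9, 0.4, -0.6]
(-36, 1.5, 99.2) [28.9, -1.5, 24.1, 0.9, 0.4, -0.6]
(-28, 1.5, 99.2) [35.1, -1.7, 29.2, 0.9, 0.4, -0.6]
(-20, 1.5, 99.2) [41.3, -1.9, 34.3, 0.9, 0.4, -0.6]
(-14, 1.5, 99.2) [45.9, -2.0, 38.1, 0.9, 0.4, -0.6]
```

>>> carry_out(series=[[4.3, -0.8, 3.7, 0.7, 0.4, -0.3, 1], [10.4, -1.1, 8.8, 0.9, 0.4, -0.6, 1], [16.6, -1.2, 13.9, 0.9, 0.4, -0.6, 1], [22.8, -1.4, 19, 0.9, 0.4, -0.6, 1], [29, -1.5, 24.1, 0.9, 0.4, -0.6, 1], [35, -1.7, 29.2, 0.9, 0.4, -0.6, 1], [41.3, -1.9, 34.3, 0.9, 0.4, -0.6, 1], [46, -2, 38, 0.9, 0.4, -0.6, 1]])

```text
time: 6.8
position: [0.5702, 0.0667, 0.0282]
tool_rot: [0.611, 0.717, 0.222, -0.254]
ft_force: [1.2, -11.1, 3.2]
grip_width: 0.087
```

```bash
python3 look.py 5; python3 -c "
from bay import *
plan([(-11,1.5,99.2),(-8,1.5,99.2),(-5,1.5,99.2),(-2,1.5,99.2),(0,1.5,99.2),(2,1.5,99.2),(4,1.5,99.2)])"
```

```text
t 6.8 p [0.5702 0.0667 0.0282] yaw 99.0 tilt 39.4 f [  1.2 -11.1   3.2] q [-0.39  0.89  1.61  0.65  1.14 -0.97] g 0.087
tcp bay [-68.5   1.6]
(-11, 1.5, 99.2) [4.9, -3.0, 4.4, 0.4, 0.5, 0.1]
(-8, 1.5, 99.2) [7.3, -3.0, 6.3, 0.4, 0.5, 0.1]
(-5, 1.5, 99.2) [9.6, -3.0, 8.2, 0.4, 0.5, 0.1]
(-2, 1.5, 99.2) [11.9, -3.0, 10.1, 0.4, 0.5, 0.1]
(0, 1.5, 99.2) [13.4, -3.0, 11.4, 0.4, 0.5, 0.1]
(2, 1.5, 99.2) [15.0, -3.0, 12.6, 0.4, 0.5, 0.1]
(4, 1.5, 99.2) [16.5, -3.0, 13.9, 0.4, 0.5, 0.1]
```

View pics/c5.png

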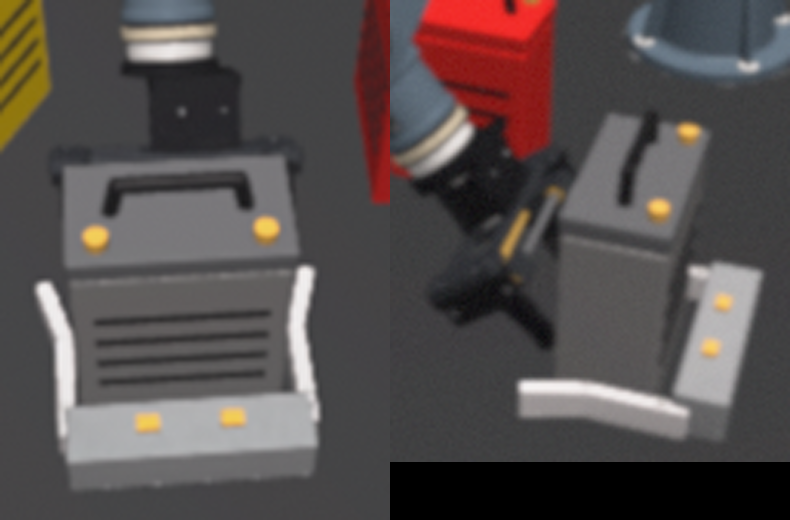

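>>> carry_out(series=[[4.9, -0.5, 4.4, 0.4, 0.5, 0.1, 1], [7.3, -0.5, 6.3, 0.4, 0.5, 0.1, 1], [9.6, -0.5, 8.2, 0.4, 0.5, 0.1, 1], [12, -0.5, 10.1, 0.4, 0.5, 0.1, 1], [13.4, -0.5, 11.4, 0.4, 0.5, 0.1, 1], [14.2, -0.5, 12, 0.4, 0.5, 0.1, 1]])

```text
time: 7.7
position: [0.5698, 0.0818, 0.0281]
tool_rot: [0.61, 0.717, 0.222, -0.255]
ft_force: [1.1, -12.5, 4.2]
grip_width: 0.087
```

```bash
python3 look.py 6; python3 -c "
from bay import *
plan([(0,0,99.2),(2,0,99.2),(4,0,99.2)])"
```

```text
t 7.7 p [0.5698 0.0818 0.0281] yaw 99.1 tilt 39.5 f [  1.1 -12.5   4.2] q [-0.37  0.89  1.61  0.66  1.13 -0.97] g 0.087
tcp bay [-53.4  -0.5]
(0, 0, 99.2) [2.7, -3.7, 2.3, 0.4, 0.5, 0.1]
(2, 0, 99.2) [4.2, -3.7, 3.6, 0.4, 0.5, 0.1]
(4, 0, 99.2) [5.8, -3.7, 4.9, 0.4, 0.5, 0.1]
```

View pics/c6.png

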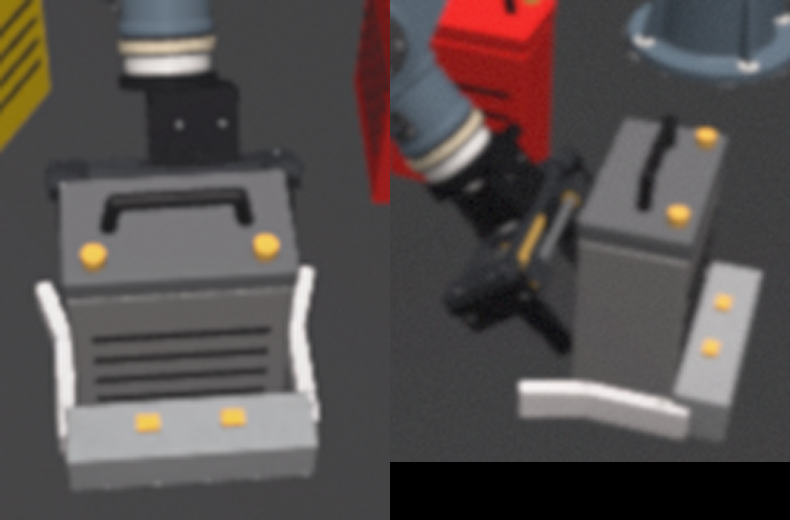

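The force is still plain sliding (12.5 N), so it has not reached the block. I'll creep on in 1 mm steps.

>>> carry_out(series=[[0.8, 0, 0.6, 0.4, 0.5, 0, 1], [1.5, 0, 1.3, 0.4, 0.5, 0, 1], [2.3, 0, 2, 0.4, 0.5, 0, 1], [3.1, 0, 2.6, 0.4, 0.5, 0, 1]])

```text
time: 8.35
position: [0.5709, 0.0829, 0.0281]
tool_rot: [0.609, 0.717, 0.221, -0.257]
ft_force: [-0.6, -13.5, 5.1]
grip_width: 0.087
```

```bash
python3 -c "
from bay import *
o=st();print(tobay(o['position']))"
```

```text
t 8.35 p [0.5709 0.0829 0.0281] yaw 99.3 tilt 39.6 f [ -0.6 -13.5   5.1] q [-0.36  0.89  1.61  0.66  1.13 -0.96] g 0.087
[-52.6  -1.7]
```

>>> carry_out(series=[[2, 0, 1.6, 0, 0.4, 0, 1], [4, 0, 3.3, 0, 0.4, 0, 1], [5, 0, 4, 0, 0.4, 0, 1], [6, 0, 5, 0, 0.4, 0, 1], [6, 0, 5, 0, 0.4, 0, 1], [6, 0, 5, 0, 0.4, 0, 1]])

```text
time: 9.1
position: [0.5711, 0.0834, 0.028]
tool_rot: [0.608, 0.719, 0.22, -0.254]
ft_force: [-5.0, -27.4, 10.5]
grip_width: 0.0869
```

```bash
python3 -c "
from bay import *
o=st();print(tobay(o['position']))"; python3 look.py 7
```

```text
t 9.1 p [0.5711 0.0834 0.028 ] yaw 99.4 tilt 39.3 f [ -5.  -27.4  10.5] q [-0.36  0.89  1.61  0.66  1.13 -0.96] g 0.0869
[-52.1  -2. ]
t 9.1 p [0.5711 0.0834 0.028 ] yaw 99.4 tilt 39.3 f [ -5.  -27.4  10.5] q [-0.36  0.89  1.61  0.66  1.13 -0.96] g 0.0869
tcp bay [-52.1  -2. ]
```

View pics/c7.png

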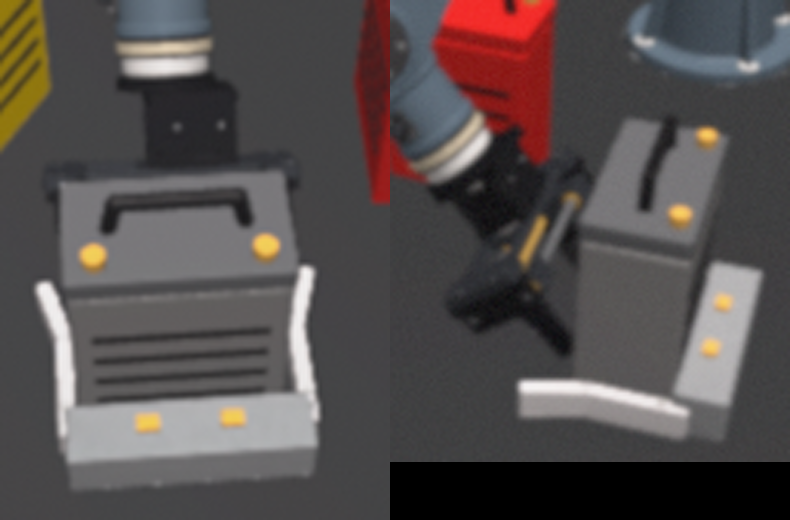

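View pics/wrist7.png

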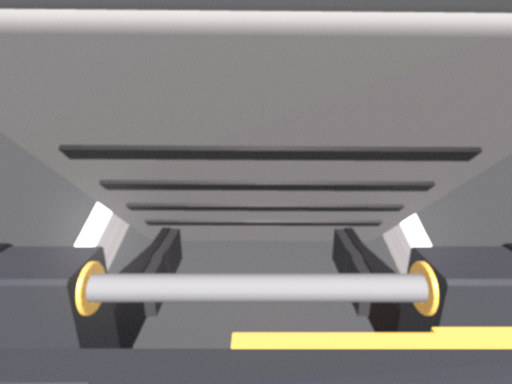

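```bash
python3 - <<'E'
from bay import *
import pickle
d=pickle.load(open('c0.pkl','rb'))
t=cv2.imread('pics/side7.png')
cv2.imwrite('pics/z7.png',cv2.resize(t[175:285,220:320],(800,600) if 0 else (545,600),interpolation=cv2.INTER_CUBIC))
t=cv2.imread('pics/scene7.png')
cv2.imwrite('pics/y7.png',cv2.resize(t[140:260,260:360],(500,600),interpolation=cv2.INTER_CUBIC))
E
```

```text
(no output)
```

View pics/z7.png

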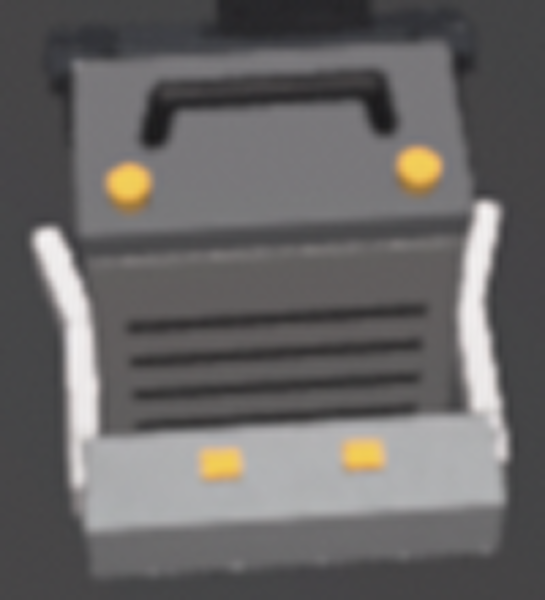

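View pics/y7.png

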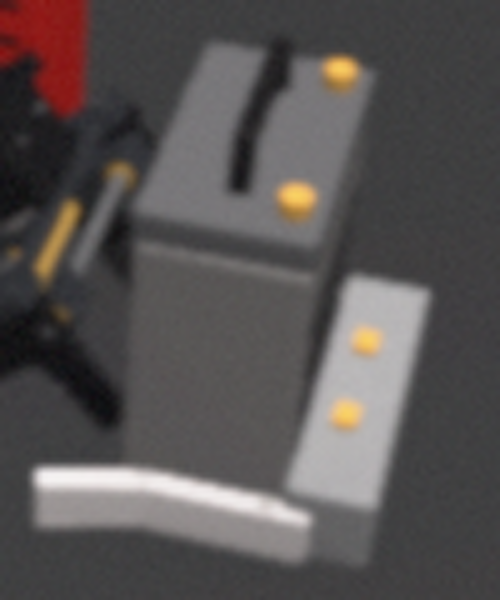

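```bash
python3 - <<'E'
from bay import *
import pickle
d=pickle.load(open('c0.pkl','rb'));c=d['side']
for u,v in [(80,238),(470,212),(462,42),(73,62)]: print('lid',tobay(onz(c,220+u/5.45,175+v/5.45,.191)))
for u,v in [(88,440),(490,413)]: print('block edge',tobay(onz(c,220+u/5.45,175+v/5.45,.045)))
c=d['scene']
for u,v in [(205,42),(375,72),(318,248),(133,213)]: print('lid',tobay(onz(c,260+u/5,140+v/5,.191)))
for u,v in [(345,275),(290,488)]: print('block edge',tobay(onz(c,260+u/5,140+v/5,.045)))
E
```

```text
lid [ 44.  -78.2]
lid [42.6 68.7]
lid [-42.2  77. ]
lid [-43.2 -79.4]
block edge [ 42.9 -84.3]
block edge [41.9 87.8]
lid [-44.6  64.8]
lid [42.4 64.2]
lid [ 42.5 -85.4]
lid [-42.1 -86.2]
block edge [40.2 84.2]
block edge [ 44.7 -88.5]
```

The lid's front edge reads x = 42–44 mm against the block face at 42.5, so the crate appears home. I'll do one firmer push to confirm that it doesn't give.

>>> carry_out(series=[[6, 0, 5, 0, 0.4, 0, 1], [7, 0, 5.8, 0, 0.4, 0, 1], [7, 0, 5.8, 0, 0.4, 0, 1], [7, 0, 5.8, 0, 0.4, 0, 1]])

```text
time: 9.75
position: [0.5713, 0.0835, 0.0279]
tool_rot: [0.608, 0.721, 0.219, -0.25]
ft_force: [-8.1, -31.9, 12.6]
grip_width: 0.0868
```

```bash
python3 -c "
from bay import *
o=st();print(tobay(o['position']))
plan([(-20,-1,99.2),(-50,-1,99.2)],z=.03)"
```

```text
t 9.75 p [0.5713 0.0835 0.0279] yaw 99.5 tilt 38.8 f [ -8.1 -31.9  12.6] q [-0.36  0.88  1.61  0.65  1.12 -0.96] g 0.0868
[-52.1  -2.2]
(-20, -1, 99.2) [-12.4, -4.4, -12.8, 0.3, 1.2, 0.6]
(-50, -1, 99.2) [-35.8, -4.6, -31.6, 0.3, 1.2, 0.6]
```

>>> carry_out(series=[[-6, 0, -5, 0, 0, 0, 1], [-15, 0, -12, 0, 0, 0, 1], [-30, 0, -25, 0, 0, 0, 1], [-46, 0, -38, 0, 0, 0, 1], [-46, 0, -46, 0, 0, 0, 1], [-14, 0, -84, 0, 0, 0, 1], [18, 0, -122, 0, 0, 0, 1], [50, 0, -160, 0, 0, 0, 1]])

```text
time: 10.75
position: [0.5791, 0.023, 0.1856]
tool_rot: [0.608, 0.721, 0.219, -0.251]
ft_force: [1.0, 0.1, -0.2]
grip_width: 0.087
```

```bash
python3 look.py 8; python3 -c "
from bay import *
p=[onz(__import__('pickle').load(open('c0.pkl','rb'))['side'],0,0,0)]
o=robot.get_obs()
print(row((.54,.0,.38),90,20,o),row((.52,-.2,.38),60,0,o))"
```

```text
t 10.75 p [0.5791 0.023  0.1856] yaw 99.5 tilt 38.9 f [ 1.   0.1 -0.2] q [-0.44  0.66  1.51  0.55  1.42 -0.82] g 0.087
tcp bay [-113.    -0.3]
[ 109.1  -40.7 -161.1   -3.8  -18.7    8.8] [ -41.9  -93.4 -282.9  -12.4  -37.4   38.3]
```

View pics/c8.png

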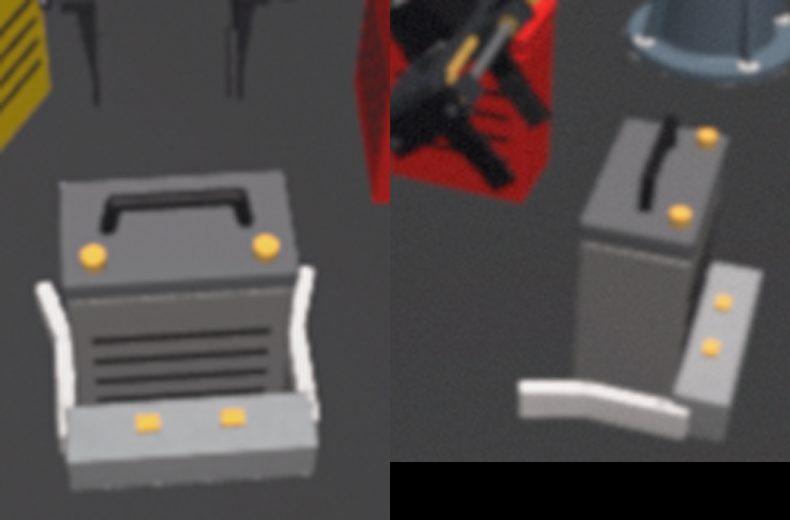

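View pics/wrist8.png

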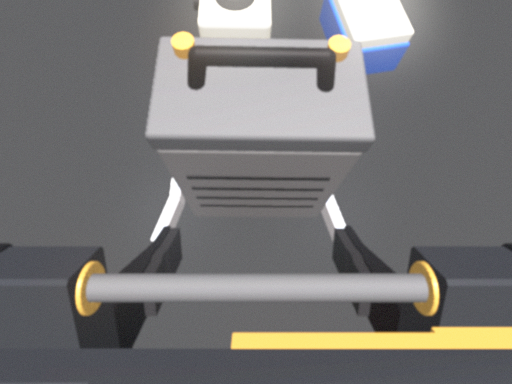

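The crate is upright and home, with both fingers clear. Now I'll rise, level the tool and close the gripper on the way to the button.

>>> carry_out(series=[[32, 0, -38, 0, 0, 0, 0], [64, 0, -77, 0, 0, 0, -1], [96, 0, -115, 0, 0, 0, -1], [125, 0, -150, 0, 0, 0, -1], [110, -20, -190, -3, -8, 8, -1], [70, -40, -220, -6, -17, 16, -1], [20, -65, -245, -9, -27, 27, -1], [-40, -93, -283, -12.4, -37.4, 38.3, -1]])

```text
time: 11.9
position: [0.5215, -0.1862, 0.3814]
tool_rot: [0.825, 0.56, 0.048, -0.054]
ft_force: [0.6, 0.4, 0.2]
grip_width: 0.0146
```

```bash
python3 -c "
from bay import *
st()
print(row((.498,-.406,.32),45,0))"
```

```text
t 11.9 p [ 0.5215 -0.1862  0.3814] yaw 68.5 tilt 8.3 f [0.6 0.4 0.2] q [-0.62  0.3   1.37  0.13  1.54 -0.25] g 0.0146
[-219.3   60.8   29.    -3.6   -7.5   23.3]
```

>>> carry_out(series=[[-55, 15, 0, -1, -3, 6, -1], [-110, 30, 0, -2, -5, 12, -1], [-165, 45, 10, -3, -7, 18, -1], [-219, 61, 29, -3.6, -7.5, 23.3, -1], [-219, 61, 29, -3.6, -7.5, 23.3, -1], [-219, 61, 29, -3.6, -7.5, 23.3, -1]])

```text
time: 12.65
position: [0.4979, -0.405, 0.3186]
tool_rot: [0.924, 0.383, -0.0, -0.002]
ft_force: [0.0, 0.5, 0.4]
grip_width: 0.0001
```

```bash
python3 - <<'E'
from h import *
import pickle
st(); d={k:grab(k,k+'9.png') for k in('wrist','scene','side')}
pickle.dump(d,open('c9.pkl','wb'))
E
```

```text
t 12.65 p [ 0.4979 -0.405   0.3186] yaw 45.0 tilt 0.2 f [0.  0.5 0.4] q [-0.86  0.47  1.26  0.    1.41 -0.07] g 0.0001
```

View pics/wrist9.png

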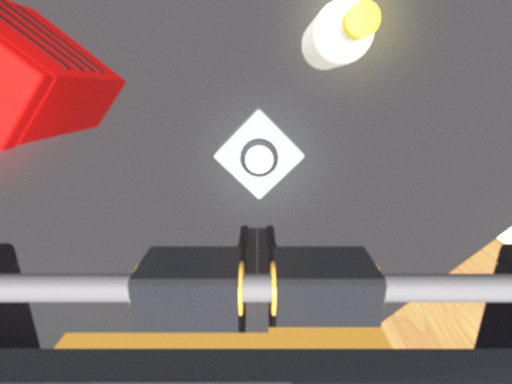

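View pics/side9.png

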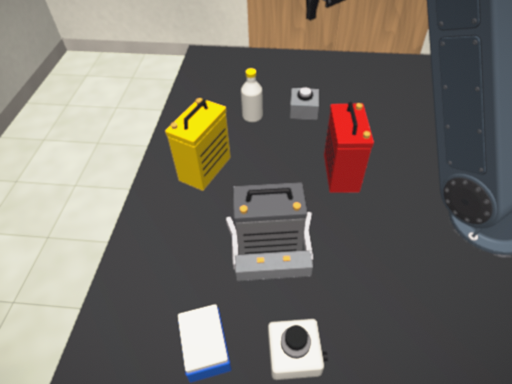

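The button is at wrist px (259,159), and the side view shows the crate seated in the bay with nothing else moved.

```bash
python3 - <<'E'
from h import *
import pickle
d=pickle.load(open('c9.pkl','rb'));c=d['wrist']
g=cv2.cvtColor(c['pixels'],cv2.COLOR_RGB2GRAY)
print(onz(c,259,159,.078)); print('box',onz(c,259,(110+199)/2,.06),[onz(c,u,v,.06)[:2].round(3) for u,v in((259,110),(305,155),(259,199),(214,156))])
print(row((.499,-.405,.095),45,0))
E
```

```text
[ 0.49711108 -0.40802265  0.078     ]
box [ 0.49880472 -0.40639895  0.06      ] [array([ 0.54 , -0.365]), array([ 0.542, -0.451]), array([ 0.454, -0.452]), array([ 0.454, -0.365])]
[-2.000e-01  2.000e-01  2.257e+02  0.000e+00 -0.000e+00  1.000e-01]
```

>>> carry_out(series=[[-2, 0.7, 50, 0, 0, 0, -1], [-2, 0.7, 100, 0, 0, 0, -1], [-2, 0.7, 150, 0, 0, 0, -1], [-2, 0.7, 190, 0, 0, 0, -1], [-2, 0.7, 215, 0, 0, 0, -1], [-2, 0.7, 226, 0, 0, 0, -1], [-2, 0.7, 226, 0, 0, 0, -1]])

```text
time: 13.68
position: [0.4985, -0.4061, 0.0951]
tool_rot: [0.923, 0.384, 0.0, 0.0]
ft_force: [0.1, 1.1, 0.4]
grip_width: 0.0004
```

```bash
python3 - <<'E'
from h import *
st(); 
for k in('wrist','scene','side'): grab(k,k+'10.png')
a=cv2.imread('pics/side10.png')[60:140,260:360]; b=cv2.imread('pics/scene10.png')[110:190,110:210]
cv2.imwrite('pics/c10.png',np.hstack([cv2.resize(x,(400,320),interpolation=cv2.INTER_CUBIC) for x in(a,b)]))
E
```

```text
t 13.68 p [ 0.4985 -0.4061  0.0951] yaw 45.2 tilt 0.1 f [0.1 1.1 0.4] q [-0.86  0.71  1.49  0.    0.95 -0.08] g 0.0004
```

View pics/c10.png

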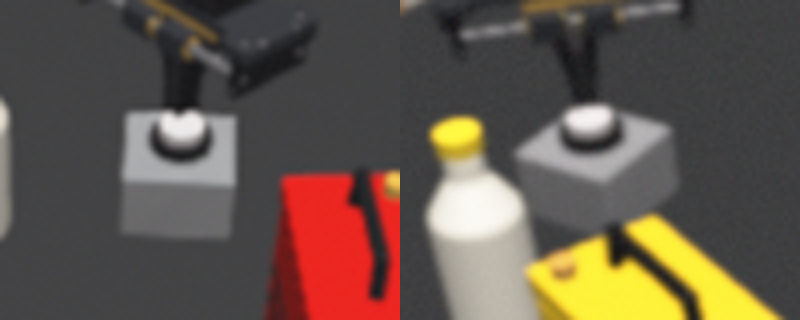

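Both views show the closed fingertips centred just above the button. Now I'll press gently in steps.

>>> carry_out(series=[[0, 0, 10, 0, 0, 0, -1], [0, 0, 15, 0, 0, 0, -1], [0, 0, 19, 0, 0, 0, -1], [0, 0, 22, 0, 0, 0, -1], [0, 0, 24, 0, 0, 0, -1], [0, 0, 24, 0, 0, 0, -1]])

```text
time: 14.58
position: [0.4993, -0.4075, 0.0762]
tool_rot: [0.923, 0.384, 0.001, 0.002]
ft_force: [-3.3, 4.0, 20.0]
grip_width: 0.0009
```

```bash
python3 - <<'E'
from h import *
st(); 
for k in('wrist','scene','side'): grab(k,k+'11.png')
a=cv2.imread('pics/side11.png')[70:120,285:335]; b=cv2.imread('pics/scene11.png')[120:170,135:185]
cv2.imwrite('pics/c11.png',np.hstack([cv2.resize(x,(400,400),interpolation=cv2.INTER_CUBIC) for x in(a,b)]))
a=cv2.imread('pics/side10.png')[70:120,285:335]; b=cv2.imread('pics/scene10.png')[120:170,135:185]
cv2.imwrite('pics/c10b.png',np.hstack([cv2.resize(x,(400,400),interpolation=cv2.INTER_CUBIC) for x in(a,b)]))
E
```

```text
t 14.57 p [ 0.4993 -0.4075  0.0762] yaw 45.2 tilt 0.3 f [-3.3  4.  20. ] q [-0.86  0.73  1.5   0.    0.91 -0.08] g 0.0009
```

View pics/c11.png

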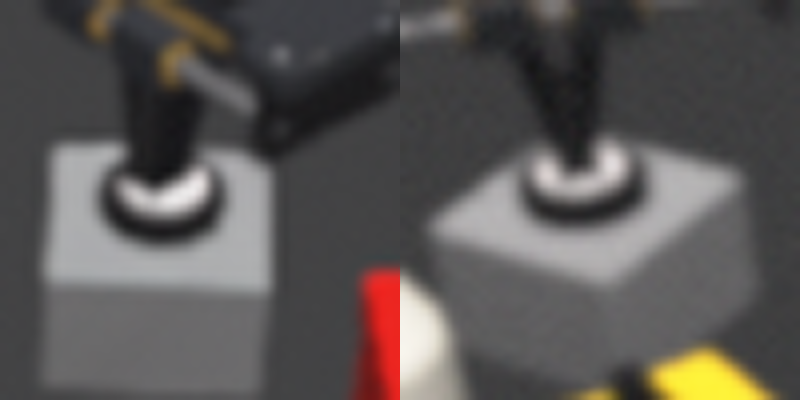

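View pics/c10b.png

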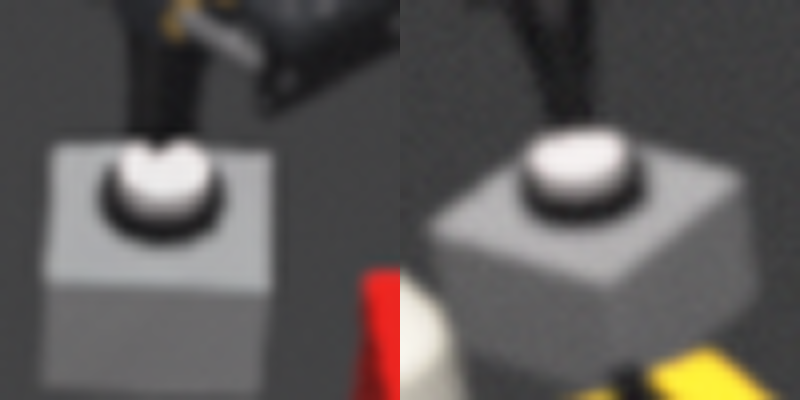

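The button is visibly sunk in its ring: its side wall shows in the before view and is gone now. I'll press a little more to check that it has bottomed.

>>> carry_out(series=[[-1, 0, 6, 0, 0, 0, -1], [-1, 0, 7.5, 0, 0, 0, -1], [-1, 0, 7.5, 0, 0, 0, -1]])

```text
time: 15.1
position: [0.4993, -0.4076, 0.0758]
tool_rot: [0.923, 0.384, 0.002, 0.003]
ft_force: [-6.4, 8.3, 38.1]
grip_width: 0.0002
```

The force went from 20 to 38 N with only 0.4 mm of movement, so the button is bottomed. Releasing.

>>> carry_out(series=[[0, 0, -5, 0, 0, 0, -1], [0, 0, -15, 0, 0, 0, -1], [0, 0, -40, 0, 0, 0, -1], [0, 0, -90, 0, 0, 0, -1], [0, 0, -150, 0, 0, 0, -1], [0, 0, -200, 0, 0, 0, -1], [0, 0, -200, 0, 0, 0, -1], [0, 0, -200, 0, 0, 0, -1]])

```text
time: 16.1
position: [0.4976, -0.4062, 0.2744]
tool_rot: [0.923, 0.384, 0.001, 0.002]
ft_force: [-0.4, 0.1, -0.2]
grip_width: 0.0005
```

```bash
python3 look.py 12; python3 - <<'E'
import cv2,numpy as np
a=cv2.imread('pics/side12.png'); b=cv2.imread('pics/scene12.png')
cv2.imwrite('pics/d12.png',np.hstack([cv2.resize(a,(400,300)),cv2.resize(b,(400,300))]))
d=[cv2.resize(x,(400,400),interpolation=cv2.INTER_CUBIC) for x in (a[70:120,285:335],b[120:170,135:185])]
cv2.imwrite('pics/e12.png',np.hstack(d))
E
```

```text
t 16.1 p [ 0.4976 -0.4062  0.2744] yaw 45.2 tilt 0.3 f [-0.4  0.1 -0.2] q [-0.86  0.5   1.33  0.    1.31 -0.08] g 0.0005
tcp bay [-523.6  148.8]
```

View pics/c12.png

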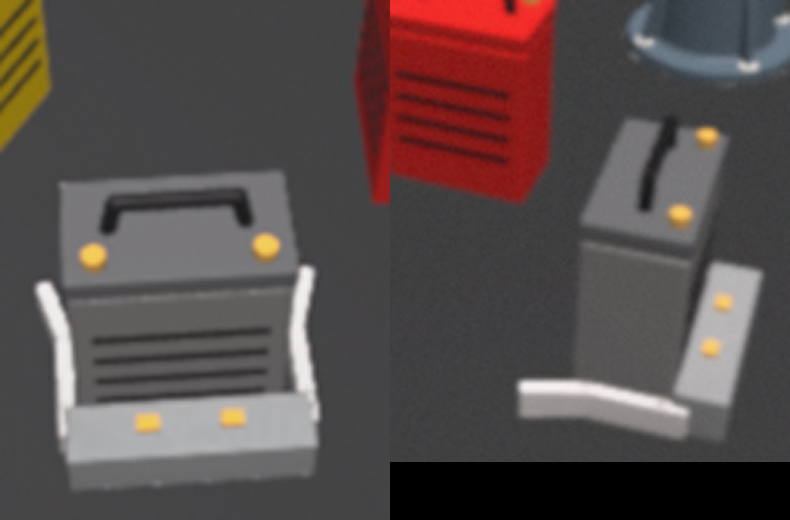

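View pics/d12.png

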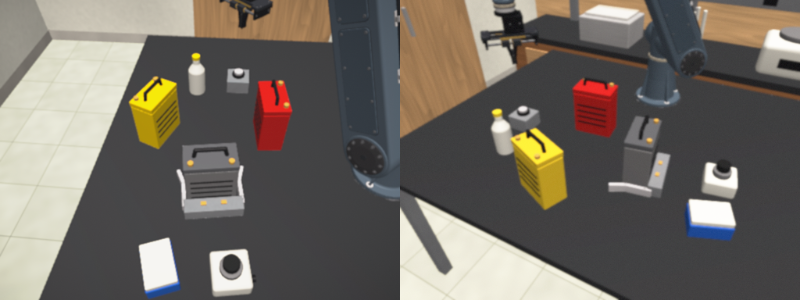

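View pics/e12.png

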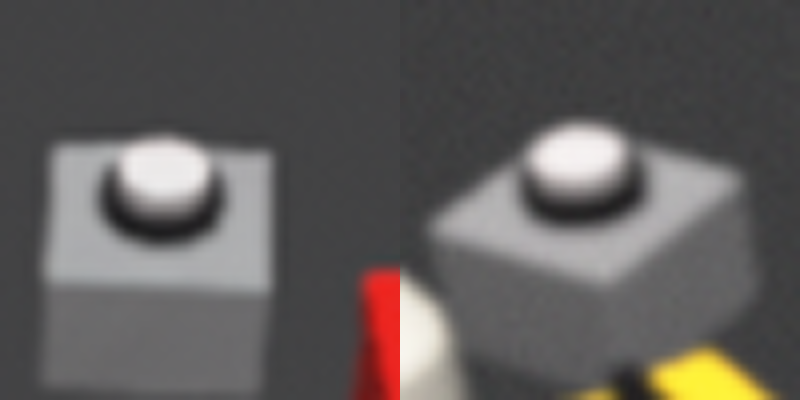

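The final pictures show the crate upright against the block, the button up again, the bystanders where they were and the arm clear.

```bash
python3 -c "
from rig import robot
print(robot.hand_in())"
```

```text
the job is handed in; nothing more can be done
None
```

The grey crate is fully home in the bay and upright. After that I pressed the start button fully down and let it go. I handed the job in at about 16 s of the 54 s allowed; no verdict came back.

**Crate:** I pushed it low, at about 35 mm, with the gripper open and tilted 40°. Sliding took about 9–14 N. At the block I pushed up to about 35 N and it did not move further. The lid's front edge measured x = 42–44 mm against the block face at 42.5 mm, and the crate had not moved in the later pictures.

**Button:** The force rose to 38 N with only 0.4 mm of movement, so it had bottomed. The pictures show it sunk while pressed and up again after release. Nothing shows as moved in the final pictures apart from the crate, and the tool force is near zero.

**Readings that disagreed:**
- **Push depth:** At the block, the gripper position suggested the crate was about 2 mm short of home. I went with the lid measurement and the firm stop, since 2 mm is within calibration error.
- **Sideways position:** The two cameras put the crate 3 to 10 mm to one side of the bay's centre line. The crate is between the rails, so the larger figure must be partly error.
- **Button height:** The fingertip read 76 mm when the button bottomed, where about 72 mm was expected. I took the force and the pictures as the better evidence.

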